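# Lock a specimen clamp with the extension bar

### The job

The polished specimen in the grinding fixture has to be locked in: take the yellow extension bar from its rest, slip its socket fully home over the stub of the red toggle lever, and use it to swing the lever past its dead point until it rests locked against its stop. The depth of the socket has to be felt: press until the stub bears firmly on the rubber bumper at its bottom without crushing it, then swing without forcing or slamming, never pushing the lever with the gripper itself; then pull the bar off, lay it gently back in both saddles of its blue rest, and leave everything else on the bench where it is.

Things in the scene. Friction and masses are not known exactly. Their poses are not given: they have to be found in the camera images.
- clamp: Fixture bolted to the bench: grey base plate 250 x 130 x 14 mm, red plunger guide (84 mm high), steel anvil (74 mm high) with a black specimen. Origin on the bench straight below the lever's pivot; its +x axis runs along the plunger to the anvil, away from the lever's stub. The base plate reaches from x = -40 to +210 mm.
- pivot (a point): On the lever's vertical pivot axis at the height of the stub's axis, 55 mm above the bench. Axes as the clamp's.
- stub_tip (a point): Middle of the free end of the lever's stub: a level dark steel rod, round, 14 mm in diameter that sticks out from the red hub (38 mm diameter) to 100 mm from the pivot; its last 6 mm taper to 10 mm. Own x axis points outward along the stub, from the pivot to the tip; z up.
- lever (a joint): Angle of the red toggle lever, rad. 0 = open, where it starts; it grows anticlockwise seen from above, and the stub's heading is the clamp's yaw + pi - 0.575 + angle. A spring resists with up to about 1.6 N m, most near 0.55; dead point at 1.05, beyond it the spring pulls the lever on to its locked stop at 1.15. Let go before the dead point it flies back. Left alone it stays open or locked.
- bar: Yellow extension bar, square tube 220 x 25 x 25 mm, 0.2 to 0.4 kg, black sleeve at its closed end. Origin at the middle of its length on its underside; own +x points to the open socket end.
- bar_centre (a point): Centre of the bar (centre of mass, half-way up): where to grip it, across its 25 mm width. Axes as the bar's. With the bar home on the stub it lies 140 to 175 mm from the pivot; throwing the lever from here takes a side push of up to about 16 N, which falls away towards the dead point and rises steeply on the stop. Over 20 N is forcing it.
- bar_mouth (a point): Middle of the open end of the bar's socket, 110 mm from the bar's centre. Axes as the bar's. The socket is a square hole 17 x 17 mm along the bar, ending at a rubber bumper whose free face sits 35 to 70 mm inside the mouth: how deep differs each time and is not measured.
- bumper (a joint): How far the sprung rubber bumper at the bottom of the socket is pressed in, m: 0 free, about 2 N per mm, to 10 mm. The bar is home when the stub presses it with 3 to 9 N (1.5 to 4.5 mm); beyond 6 mm (12 N) it is crushed.
- rest_mid (a point): Centre of the bar's rest, at the height where the bar's centre belongs (42.5 mm above the bench). Own x runs along the rest. The rest, fixed to the bench, has a black base plate 220 x 75 x 10 mm and two blue U saddles 20 mm thick, 75 mm either side of the middle, floor 30 mm and cheeks 54 mm above the bench, slot 31 mm wide and open at the top.
- tray: White specimen tray 220 x 110 x 30 mm, fixed to the bench; origin under its centre.
- mount0: Black round specimen mount, 40 mm diameter, 24 mm high, loose in the tray; bystander.
- mount1: Red round specimen mount, same size, loose in the tray; bystander.
- mount2: Green round specimen mount, same size, loose in the tray; bystander.
- bottle_a: White bottle, 68 mm diameter, 190 mm high; origin under its centre; bystander.
- bottle_b: Amber bottle, 68 mm diameter, 170 mm high; bystander.
- jar: Orange jar, 70 mm diameter, 70 mm high; bystander.
- wrench: Steel wrench 170 mm long lying flat on the bench, 20 mm high at most; bystander.

How it is judged (in metres and radians):
On the way, in this order (a step that is already met when the one before it is completed fails the run):
1. the bar is home on the stub: the bumper in its socket pressed in by 1 mm or more, the lever still open (below 0.1) (x of bar_mouth in the frame of stub_tip below -0.03 m and y of bar_mouth in the frame of stub_tip between -0.007 and 0.007 m and z of bar_mouth in the frame of stub_tip between -0.007 and 0.007 m and value of joint lever below 0.1 rad and value of joint bumper above 0.001 m), for 0.1 s.
2. with the bar still on the stub (25 mm or more), the lever is locked (1.10 or more) (x of bar_mouth in the frame of stub_tip below -0.025 m and y of bar_mouth in the frame of stub_tip between -0.007 and 0.007 m and z of bar_mouth in the frame of stub_tip between -0.007 and 0.007 m and value of joint lever above 1.1 rad), for 0.1 s.
At the end, for the whole second after the job is handed in: The lever is locked (1.10 rad or more); the bar lies at rest in both saddles, its centre within 30 mm of the rest's middle along it, 7 mm across and 6 mm in height, within 0.1 rad of its direction (either way round) (value of joint lever above 1.1 rad and x of bar_centre in the frame of rest_mid between -0.03 and 0.03 m and y of bar_centre in the frame of rest_mid between -0.007 and 0.007 m and z of bar_centre in the frame of rest_mid between -0.006 and 0.006 m and angle between the x axis of bar_centre and the x axis of rest_mid, either way round below 0.1 rad and linear speed of bar below 0.02 m/s); the robot touches nothing.
It fails at once if the bar is forced (over 120 N on the fixture, all contacts added: well over 20 N of side push) or dropped (faster than 0.7 m/s with no finger on it) (contact force between bar and clamp above 120 N or (linear speed of bar above 0.7 m/s and contact force between the fingers and bar below 0.1 N)).
It fails at once if the bumper is crushed (pressed in by more than 6 mm, about 12 N) (value of joint bumper above 0.006 m).
It fails at once if the robot itself touches the fixture or its lever with more than 3 N (contact force between any of the arm, the fingers and clamp above 3 N).
It fails at once if the lever is slammed or let fly (faster than 2.5 rad/s either way) (velocity of joint lever above 2.5 rad/s or velocity of joint lever below -2.5 rad/s).
It fails at once if a bystander is moved by more than 20 mm (distance of any of bottle_a, bottle_b, jar, wrench, mount0, mount1, mount2 from where it was at the start of the episode above 0.02 m).
It also fails if it takes over 72 s, if anything falls off the work surface, if the arm or the gripper's body presses on something with over 40 N, if the wrist force passes 120 N, or if a joint passes its speed limit or range.

### The arm

A 6-joint arm with a two-finger parallel gripper is mounted at the origin on the work surface. World frame = base frame: x ahead of the robot, y to its left, z up, the work surface at z = 0. Lengths are in mm, angles in rad, forces in N, time in s.
With the tool pointing down it reaches from about 200 to 875 mm from the base axis. Payload 3.4 kg.
Tool frame: the origin (TCP) lies on the centre line of the jaws, within the pads' length; the fingertips stand 22 mm ahead of it and the grasp point (between the pads) lies 3 mm ahead of it; z points along the fingers, y is the line along which they close (so a half turn about z gives the same grasp; the last joint's range is limited). The gripper opens to 94 mm and grips with 3 to 60 N. Pads are 16 mm wide; open, the fingers measure 119 mm over their backs; the gripper's body (75 mm by 177 mm) begins 78 mm behind the grasp point.
Start: joints at [-0.121, 0.276, 1.505, -0, 1.361, -0.121], TCP at [575.033, -0.009, 227.493] pointing down, gripper open.
Joint ranges: [-2.89, 2.89], [-0.75, 2.08], [0.22, 2.7], [-1.18, 4.32], [0.11, 2.71], [-2.7, 2.7]. Speed limits (rad/s): [2.57, 2.57, 3.14, 3.14, 3.14, 3.14].

### API

Orientations are given as a unit quaternion [x, y, z, w].
In Python, from plant import arm gives the robot as it stands. The module is installed in compiled form; this text tells all that it offers.
- The arm moves only by the tool carry_out, never from a script. Its arguments are lists of equal length, an entry for each row: "travel": the shift along the tool's x, y, z in m, a list of three; "twist": the turn, a rotation vector about the tool's x, y, z in degrees, a list of three. In form: {"travel": [[x, y, z], ...], "twist": [[ax, ay, az], ...]}. A call has 1 to 8 rows; each row is the pose to reach, as a shift and turn from the pose commanded when the call began, along the tool's axes at that moment; what a row does not reach only later rows make up. A row lasts 1/12 s, in which the tool goes at most 41.7 mm and 7.16 degrees, less where a joint would pass 70% of its speed; a pose out of reach is approached as far as the arm can. A call with a gripper value outside its range is refused whole. "gripper" is the opening, from -1 (shut) to 1 (fully open), set as the call begins (left out, the last holds). The fingers move at their own pace and stop on an object; "grip_force" is the grip in N (left out, the last holds). Time passes only in rows, so rows that repeat a pose let the fingers close. It gives the time, the measured TCP pose, the force, the opening and the grip force at its end, in the units of the state.
- arm.sense(): the state, without advancing time (a new reading comes with each control period).
- arm.camera(name): name is "scene" or "side" or "wrist"; returns the picture (420x560x3 uint8, red, green, blue); there is no depth.
- arm.calibration(name): a dict with "K" (3x3 intrinsics, pixels), "R" (3x3) and "t" (3): a world point X has camera coordinates R X + t. Camera axes: x right, y down, z forward; pixel columns grow to the right and rows downward; lengths in mm; the calibration is good to about 2 mm. A picture is of the moment at which its call begins: read the wrist's pose just before it. calibration takes no time and is no camera call; for the wrist camera it gives the pose at the moment of the call.
- arm.hand_in(): hands the job in; it is judged then, once.
Trained networks look in the newest picture that a camera, given by its name, has taken for a name from the list of things; names that differ only in an ending like _2 or _b are one class to them, and where a whole thing is asked for, a point or a joint stands for the part that bears it (a point fixed in the world has none). Each returns a list of dicts, best first, with "score" (0 to 1); they miss things now and then, are a little off and sometimes report something else, mostly with a low value. They report only what shows in the picture. A call takes as long as a camera call.
- arm.recognise(camera, label): "bbox" ([left, top, right, bottom] in pixels, round what is visible of it).
- arm.place_of(camera, label): "location" ([column, row] in pixels: a listed point, or the origin of a listed thing).
The state is a dict: "time": time; "qpos": joint angles; "qd": joint speeds; "effort": joint torques, N m; "position": TCP position; "ee_rot": TCP orientation; "contact_force": force on the tool from outside, world axes, zero at the start; "ft_torque": the same for the moment, N m; "gripper_width": finger opening in mm; "finger_force": force on a finger pad.
Only numpy, scipy, OpenCV 4.12 (cv2) and the standard library are available. Lean on these libraries where they do the work, as an engineer would, in place of code of your own. Each camera call takes 0.05 s, during which the arm holds its last target. There are 200 camera calls.

## Working session

There is one attempt and no reset: what is moved stays moved. The work goes in short steps, Python scripts to look and compute and a tool call to move; the robot and the scene stay as the last step left them, time stands still between calls to the robot, and variables do not carry over. Pictures are saved under pics/ and viewed, at most 10 in all, crops included, and the job is handed in when it is done.

Besides the shell and the picture viewer there is one more tool, called after "Call:" as name(argument=value, ...) on one line, values as JSON. carry_out: Moves the arm, as the interface text tells. Its arguments: {"type":"object","properties":{"travel":{"type":"array"},"twist":{"type":"array"},"gripper":{"type":"number"},"grip_force":{"type":"number"}},"required":["travel","twist"]}

```bash
mkdir -p pics; cat > h.py <<'E'
import numpy as np, cv2
from plant import arm
from scipy.spatial.transform import Rotation as Ro
def save(cam,name):
    im=arm.camera(cam); cv2.imwrite('pics/'+name+'.png',im[:,:,::-1]); return im
def ray(cal,px):
    K,R,t=[np.array(cal[k],float) for k in('K','R','t')]
    d=R.T@np.linalg.inv(K)@np.array([px[0],px[1],1.]); return -R.T@t, d/np.linalg.norm(d)
def onz(cal,px,z):
    c,d=ray(cal,px); return c+d*(z-c[2])/d[2]
def tri(rs):
    A=np.zeros((3,3));b=np.zeros(3)
    for c,d in rs:
        P=np.eye(3)-np.outer(d,d);A+=P;b+=P@c
    return np.linalg.solve(A,b)
def proj(cal,X):
    K,R,t=[np.array(cal[k],float) for k in('K','R','t')]
    p=K@(R@np.array(X,float)+t); return p[:2]/p[2]
E
python3 - <<'E'
from h import *
np.set_printoptions(precision=1,suppress=True)
print(arm.sense())
L=['clamp','pivot','stub_tip','bar_centre','bar_mouth','rest_mid','tray','bottle_a','bottle_b','jar','wrench']
H=dict(pivot=55,stub_tip=55,bar_centre=42.5,bar_mouth=42.5,rest_mid=42.5)
cams=['scene','side','wrist']
for c in cams: save(c,c+'0')
for l in L:
    rs=[]
    for c in cams:
        r=arm.place_of(c,l); cal=arm.calibration(c)
        for q in r[:2]: print(l,c,round(q['score'],2),np.array(q['location']),onz(cal,q['location'],H.get(l,0)))
        if r and r[0]['score']>.3 : rs.append(ray(cal,r[0]['location']))
    if len(rs)>1: print('   tri',l,tri(rs))
E
cd pics; python3 -c "
import cv2,numpy as np
a=[cv2.imread(f'{c}0.png') for c in('scene','side','wrist')]
cv2.imwrite('all0.png',cv2.resize(np.vstack([np.hstack(a[:2])]),(800,300)))"
```

```text
{'time': 0.0, 'qpos': array([-0.1,  0.3,  1.5, -0. ,  1.4, -0.1]), 'qd': array([-0.,  0., -0.,  0., -0., -0.]), 'effort': array([  0. , -40.5, -23.7,   0.1,   0. ,  -0. ]), 'position': array([574.5,   0. , 226.6]), 'ee_rot': array([ 0.7,  0.7, -0. , -0. ]), 'contact_force': array([-0.1, -0.9, -0.4]), 'ft_torque': array([ 0.,  0., -0.]), 'finger_force': 0.0, 'gripper_width': 94.2011676174377}
clamp scene 0.81 [318.4 241.8] [641.8  35.1   0. ]
clamp side 0.72 [229.8 239.3] [639.8  39.9   0. ]
clamp side 0.54 [227.  339.1] [597.  321.5  -0. ]
clamp wrist 0.76 [328.  154.4] [640.   41.3   0. ]
   tri clamp [640.2  39.4  -2.2]
pivot scene 0.87 [317.7 223.9] [639.1  32.5  55. ]
pivot scene 0.44 [319.4 161.8] [494.6 309.9  55. ]
pivot side 0.94 [226.6 220.2] [645.3  34.   55. ]
pivot side 0.7 [289.5 156.4] [ 517.8 -258.1   55. ]
pivot wrist 0.64 [337.9 163.3] [641.7  36.7  55. ]
   tri pivot [641.9  34.9  55.1]
stub_tip scene 0.79 [297.4 203.5] [552.1  84.5  55. ]
stub_tip scene 0.67 [323.4 156.4] [488.8 345.7  55. ]
stub_tip side 0.95 [262.4 236.4] [555.2  81.7  55. ]
stub_tip wrist 0.6 [2
[... 1159 characters left out ...]
[691.5 410.2   0. ]
bottle_b side 0.95 [165.7 368.7] [697.2 395.6   0. ]
bottle_b side 0.61 [235.  145.5] [ 697.2 -390.5    0. ]
   tri bottle_b [ 662.8  -11.8 -451.6]
jar scene 0.83 [279.7 324.7] [ 705.3 -246.6    0. ]
jar side 0.85 [221.9 172.4] [ 710.8 -239.2    0. ]
jar side 0.45 [229.8 220.4] [651.8 -29.7   0. ]
jar wrist 0.89 [366.7 353.4] [ 707.8 -239.6    0. ]
   tri jar [ 708.3 -243.3   -2.5]
wrench scene 0.86 [232.3 230.3] [431.  -36.8   0. ]
wrench scene 0.36 [234.9 376.5] [ 702.6 -395.3    0. ]
wrench side 0.86 [315.6 221.9] [435.4 -45.7   0. ]
wrench wrist 0.94 [165.4 227. ] [437.1 -50.   -0. ]
wrench wrist 0.43 [330.2 154.8] [643.1  40.8   0. ]
   tri wrench [437.  -45.    4.6]
```

View pics/scene0.png

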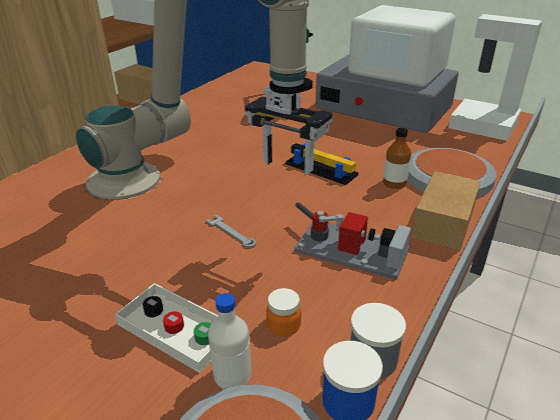

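View pics/side0.png

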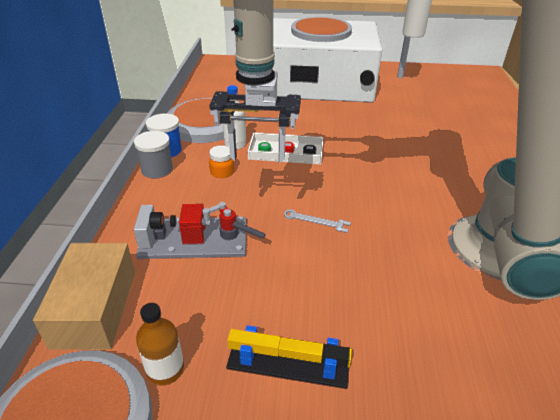

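The scene picture shows the bar in its blue rest at about (320,162) with its mouth at the right and its sleeve at the left. The fixture is at about (350,240), its stub pointing up-left to (297,204). The side picture agrees: bar at (290,347), stub tip at (263,237). The wrench lies clear at (315,222). I'm moving over the bar now.

Call:
carry_out(travel=[[0.03, -0.01, 0], [0.065, -0.02, 0], [0.1, -0.03, 0], [0.135, -0.04, 0], [0.17, -0.05, 0], [0.205, -0.06, 0], [0.24, -0.07, 0], [0.27, -0.08, 0]], twist=[[0, 0, -7], [0, 0, -14], [0, 0, -21], [0, 0, -28], [0, 0, -35], [0, 0, -42], [0, 0, -49], [0, 0, -56]])

```text
time: 2.47
position: [494.3, 272.2, 227.6]
ee_rot: [0.289, 0.957, 0.0, 0.0]
contact_force: [0.5, -1.1, -0.8]
gripper_width: 94.1
finger_force: 0.0
```

```bash
cat >> h.py <<'E'
np.set_printoptions(precision=1,suppress=True)
def go(target,yaw):
    "travel (mm) and twist (deg) for TCP target (world mm) with tool y axis at yaw deg, tool down"
    s=arm.sense();R=Ro.from_quat(s['ee_rot'])
    y=np.radians(yaw);ty=np.array([np.cos(y),np.sin(y),0]);tz=np.array([0,0,-1.]);tx=np.cross(ty,tz)
    G=Ro.from_matrix(np.array([tx,ty,tz]).T)
    print('at',s['position'],'t',round(s['time'],2),'F',s['contact_force'],'M',s['ft_torque'],'w',s['gripper_width'])
    print('travel',R.inv().apply(np.array(target)-s['position']),'twist',(R.inv()*G).as_rotvec(degrees=True))
E
python3 -c "
from h import *
go([480,360,200],84)"
```

```text
at [494.3 272.2 227.6] t 2.47 F [ 0.5 -1.1 -0.8] M [ 0.  -0.1 -0. ] w 94.07382824581376
travel [60.5 65.2 27.7] twist [  0.    0.  -27.6]
```

Call:
carry_out(travel=[[0.015, 0.016, 0.0], [0.03, 0.032, 0.0], [0.045, 0.049, 0.0], [0.06, 0.065, 0.0], [0.06, 0.065, 0.0], [0.06, 0.065, 0.0]], twist=[[0, 0, -7], [0, 0, -14], [0, 0, -21], [0, 0, -27.5], [0, 0, -27.5], [0, 0, -27.5]])

```text
time: 2.97
position: [481.3, 358.0, 227.2]
ee_rot: [0.057, 0.998, -0.0, -0.0]
contact_force: [-0.5, -0.3, -0.4]
gripper_width: 93.6
finger_force: 0.0
```

```bash
cat > look.py <<'E'
from h import *
import sys
# look.py name label...
n=sys.argv[1]; go([0,0,0],84); cal=arm.calibration('wrist'); save('wrist',n)
H=dict(pivot=55,stub_tip=55,bar_centre=42.5,bar_mouth=42.5,rest_mid=42.5)
for l in sys.argv[2:]:
    for q in arm.place_of('wrist',l)[:2]: print(l,round(q['score'],2),np.array(q['location']),onz(cal,q['location'],H.get(l,0)))
E
python3 look.py w1 bar_centre bar_mouth rest_mid
```

```text
at [481.3 358.  227.2] t 2.97 F [-0.5 -0.3 -0.4] M [ 0.1 -0.1  0.1] w 93.59539599827531
travel [ 437.8 -409.9  227.5] twist [-0.  -0.  -0.5]
bar_centre 0.64 [275.6 189. ] [473.6 359.4  42.5]
bar_mouth 0.6 [278.5 282.4] [586.  350.2  42.5]
rest_mid 0.94 [273.2 191.5] [476.  356.5  42.5]
```

View pics/w1.png

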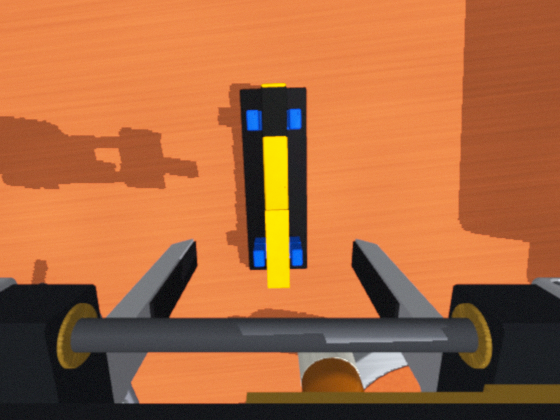

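The wrist picture shows the bar running from its tail at (273,84) to its mouth at (279,288). The blue saddle cheeks are at rows ~119 and ~251. Next I'm measuring the axis and the middle of the rest from the colours.

```bash
cat > bar.py <<'E'
from h import *
import sys
def edges(n,zt,r0,r1,cal):
    im=cv2.imread(f'pics/{n}.png'); h=cv2.cvtColor(im,cv2.COLOR_BGR2HSV)
    y=cv2.inRange(h,(24,120,90),(36,255,255)); b=cv2.inRange(h,(100,150,60),(125,255,255))
    L=[];
    for r in range(r0,r1,5):
        c=np.where(y[r,200:350]>0)[0]+200
        if len(c)>8: a,bb=onz(cal,[c.min()-.5,r],zt),onz(cal,[c.max()+.5,r],zt); L.append([*((a+bb)/2)[:2],np.linalg.norm(a-bb)])
    L=np.array(L); p=np.polyfit(L[:,0],L[:,1],1); print('yaw',np.degrees(np.arctan(p[0])),'y(480)',np.polyval(p,480),'w',L[:,2])
    n_,_,st,ce=cv2.connectedComponentsWithStats(b)
    for i in range(1,n_):
        if st[i,4]>60: print('blue',ce[i],st[i,:5],onz(cal,ce[i],54))
if __name__=='__main__':
    cal=arm.calibration('wrist')
    edges('w1',55,145,285,cal)
    print(onz(cal,[273,84],55),onz(cal,[279,288],55))
E
python3 bar.py
```

```text
yaw -5.229218632990981 y(480) 357.5762301669596 w [23.5 23.6 23.7 23.8 22.8 22.9 23.  23.1 23.2 22.3 23.4 23.5 23.6 23.7
 24.9 23.9 24.  25.2 24.2 24.3 24.4 24.5 24.6 24.7 24.8 23.8 23.9 24. ]
blue [253.7 119.8] [246 109  17  22 350] [399.3 344.2  54. ]
blue [293.7 118.6] [286 108  16  22 328] [402.8 384.3  54. ]
blue [258.9 252.3] [253 237  13  31 359] [541.4 331.1  54. ]
blue [295.8 251.1] [290 236  13  31 362] [544.7 372.3  54. ]
[368.2 367.4  55. ] [587.4 348.6  55. ]
```

Call:
carry_out(travel=[[0.004, 0, 0.025], [0.004, 0, 0.055], [0.004, 0, 0.085], [0.004, 0, 0.115], [0.004, 0, 0.14], [0.004, 0, 0.16], [0.004, 0, 0.173], [0.004, 0, 0.181]], twist=[[0, 0, -1.5], [0, 0, -1.5], [0, 0, -1.5], [0, 0, -1.5], [0, 0, -1.5], [0, 0, -1.5], [0, 0, -1.5], [0, 0, -1.5]], gripper=0.2)

```text
time: 3.83
position: [477.1, 356.2, 44.7]
ee_rot: [0.045, 0.999, -0.001, -0.001]
contact_force: [-0.0, 0.4, -0.4]
gripper_width: 56.7
finger_force: 0.0
```

Call:
carry_out(travel=[[0, 0, 0], [0, 0, 0], [0, 0, 0], [0, 0, 0], [0, 0, 0], [0, 0, 0], [0, 0, 0], [0, 0, 0]], twist=[[0, 0, 0], [0, 0, 0], [0, 0, 0], [0, 0, 0], [0, 0, 0], [0, 0, 0], [0, 0, 0], [0, 0, 0]], gripper=-1, grip_force=15)

```text
time: 4.5
position: [478.5, 358.7, 47.7]
ee_rot: [0.044, 0.999, 0.001, 0.001]
contact_force: [0.4, 1.6, 5.3]
gripper_width: 24.6
finger_force: 15.0
```

Call:
carry_out(travel=[[0, 0, 0], [0, 0, 0], [0, 0, -0.01], [0, 0, -0.03], [0, 0, -0.055], [0, 0, -0.08], [0, 0, -0.1], [0, 0, -0.1]], twist=[[0, 0, 0], [0, 0, 0], [0, 0, 0], [0, 0, 0], [0, 0, 0], [0, 0, 0], [0, 0, 0], [0, 0, 0]], grip_force=50)

```text
time: 5.17
position: [479.4, 358.7, 150.5]
ee_rot: [0.043, 0.999, 0.002, 0.003]
contact_force: [0.6, 1.1, -3.1]
gripper_width: 24.8
finger_force: 50.0
```

```bash
python3 -c "
from h import *
# clamp yaw etc
go([430,150,120],61.5)"
python3 look.py w2 bar_centre bar_mouth
```

```text
at [479.4 358.7 150.5] t 5.17 F [ 0.6  1.1 -3.1] M [ 0.1 -0.1  0. ] w 24.834805525608953
travel [  31.3 -212.3   29.6] twist [ 0.3  0.3 23.5]
at [479.4 358.7 150.5] t 5.17 F [ 0.6  1.1 -3.1] M [ 0.1 -0.1  0. ] w 24.834805525608953
travel [ 447.3 -399.5  146.6] twist [0.2 0.3 1. ]
bar_centre 0.56 [271.  258.4] [520.7 351.7  42.5]
```

View pics/w2.png

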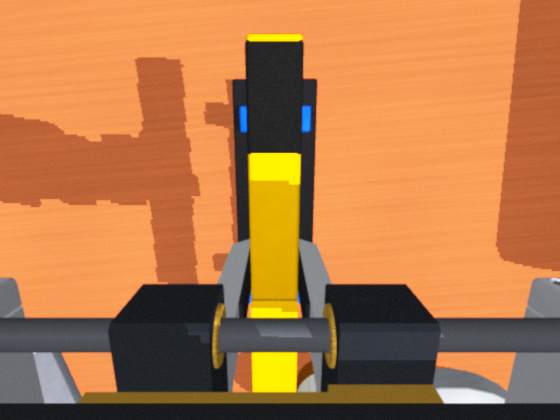

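Wrist picture: the bar is square in the jaws (centred at column 275, tail at row 37), and about 3 N of weight shows it is held. I'm going on to the line of the stub, then I'll measure there.

Call:
carry_out(travel=[[0.005, -0.02, 0], [0.01, -0.05, 0], [0.016, -0.08, 0.0], [0.023, -0.11, 0.0], [0.03, -0.145, 0.01], [0.036, -0.175, 0.02], [0.042, -0.195, 0.04], [0.045, -0.205, 0.06]], twist=[[0, 0, 3], [0, 0, 6], [0, 0, 9], [0, 0, 13], [0, 0, 17], [0, 0, 20], [0, 0, 23], [0, 0, 23.5]])

```text
time: 5.98
position: [411.8, 154.9, 84.6]
ee_rot: [0.248, 0.969, -0.001, -0.002]
contact_force: [0.9, -0.0, -3.6]
gripper_width: 25.0
finger_force: 50.0
```

Call:
carry_out(travel=[[0, 0, 0], [0, 0, 0], [0, 0, 0], [0, 0, 0]], twist=[[0, 0, 0], [0, 0, 0], [0, 0, 0], [0, 0, 0]])

```text
time: 6.32
position: [416.4, 158.6, 87.2]
ee_rot: [0.246, 0.969, 0.001, 0.001]
contact_force: [0.6, -0.8, -2.7]
gripper_width: 24.2
finger_force: 50.0
```

```bash
cat > meas.py <<'E'
from h import *
import sys
n=sys.argv[1]; L=sys.argv[2:]
for k in range(2):
    for c in('scene','side'): save(c,n+c)
    R={}
    for l in L:
        rs=[];sc=[]
        for c in('scene','side'):
            q=arm.place_of(c,l)
            if q: rs.append(ray(arm.calibration(c),q[0]['location']));sc+= [round(q[0]['score'],2),np.array(q[0]['location'])]
        print(l,sc,tri(rs) if len(rs)>1 else '')
go([417,156.5,58],61.6)
E
python3 meas.py m1 stub_tip pivot bar_mouth bar_centre
```

```text
stub_tip [0.88, array([296.2, 201.2]), 0.58, array([264.2, 233.2])] [551.   80.3  63.9]
pivot [0.64, array([319.6, 223.9]), 0.92, array([226.8, 221.3])] [643.5  36.2  54. ]
bar_mouth [0.69, array([290.5, 184.4]), 0.72, array([280.7, 238.7])] [511.8 116.2  83.3]
bar_centre [0.61, array([265.5, 168.8]), 0.82, array([323.4, 255.7])] [414.9 153.4  81.4]
stub_tip [0.6, array([296.2, 203.2]), 0.68, array([263.1, 234.3])] [553.   78.6  59.2]
pivot [0.64, array([320.8, 222. ]), 0.78, array([226. , 220.8])] [644.7  39.5  58.1]
bar_mouth [0.96, array([288.2, 184. ]), 0.89, array([282.7, 239. ])] [506.4 115.4  82.8]
bar_centre [0.91, array([265.4, 168.9]), 0.58, array([322.1, 254.5])] [417.1 150.8  82.6]
at [415.  157.6  86.5] t 7.32 F [ 0.1  1.2 -4. ] M [ 0.  -0.1 -0. ] w 24.684005188730744
travel [-2.3  0.  28.5] twist [ 0.   0.  -0.1]
```

Call:
carry_out(travel=[[0, 0, 0.008], [0, 0, 0.018], [0, 0, 0.025], [0, 0, 0.0275], [0, 0, 0.0275], [0, 0, 0.0275]], twist=[[0, 0, 0], [0, 0, 0], [0, 0, 0], [0, 0, 0], [0, 0, 0], [0, 0, 0]])

```text
time: 7.82
position: [415.0, 157.6, 58.8]
ee_rot: [0.246, 0.969, -0.0, -0.0]
contact_force: [-0.1, 0.1, -3.6]
gripper_width: 25.0
finger_force: 50.0
```

```bash
python3 meas.py m2 stub_tip pivot bar_mouth bar_centre; python3 -c "
import cv2,numpy as np
a=cv2.imread('pics/m2scene.png')[150:250,240:340];b=cv2.imread('pics/m2side.png')[190:290,215:345]
f=lambda i:cv2.resize(i,None,fx=3.4,fy=3.4,interpolation=cv2.INTER_CUBIC)
cv2.imwrite('pics/z2.png',np.hstack([f(a),f(b)]))"
```

```text
stub_tip [0.75, array([297.3, 203.7]), 0.8, array([261.2, 235.7])] [556.1  80.8  57.2]
pivot [0.79, array([317.6, 223.6]), 0.74, array([227.7, 220.2])] [640.8  33.2  55.4]
bar_mouth [0.89, array([287.9, 191.9]), 0.87, array([283.5, 246.3])] [505.3 114.   59.4]
bar_centre [0.6, array([264.9, 174.5]), 0.57, array([324. , 262.5])] [412.1 154.   62.3]
stub_tip [0.78, array([296.7, 201.9]), 0.77, array([264.2, 235.7])] [550.6  83.9  59.7]
pivot [0.75, array([317.6, 224.2]), 0.78, array([227.3, 222.4])] [640.5  36.1  51.5]
bar_mouth [0.75, array([287. , 193.1]), 0.69, array([279.6, 247.6])] [509.3 112.1  55.9]
bar_centre [0.69, array([266.7, 177.7]), 0.87, array([321.7, 262.8])] [418.1 150.7  56.4]
at [415.  157.6  59. ] t 8.82 F [ 0.1 -0.1 -2.7] M [-0.  -0.1 -0. ] w 24.354232553833533
travel [-2.3  0.   1. ] twist [ 0.   0.  -0.1]
```

View pics/z2.png

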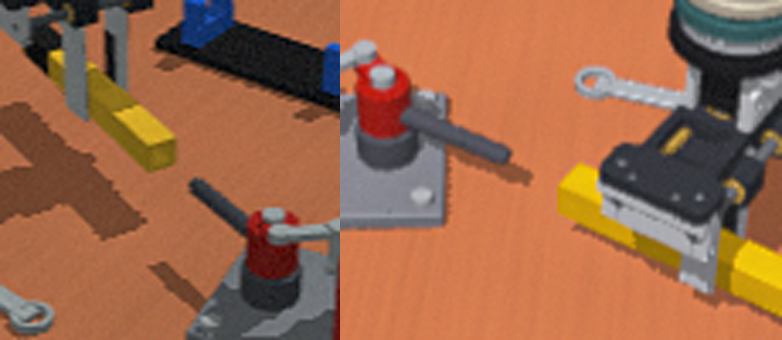

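The crops show the scene view with the mouth face at about px (287.6,195) and the stub from (312.9,215.3) to its tip at (297.6,204.7). The side view has the mouth at about (282.4,245.4) and the stub from (235.6,224.4) to its tip at (263.5,235). In both views the bar lies a few mm off the stub's line towards +y, so I'll work that out.

```bash
python3 - <<'E'
from h import *
S,D=arm.calibration('scene'),arm.calibration('side')
T=lambda a,b:tri([ray(S,a),ray(D,b)])
tip=T([297.6,204.7],[263.5,235]);m=T([287.6,195],[282.4,245.4])
print('tip',tip,'mouth',m)
# stub axis as plane intersection
def plane(cal,p,q):
    c,d=ray(cal,p);_,e=ray(cal,q);n=np.cross(d,e);return c,n/np.linalg.norm(n)
c1,n1=plane(S,[312.9,215.3],[297.6,204.7]);c2,n2=plane(D,[235.6,224.4],[263.5,235])
d=np.cross(n1,n2);d*=-np.sign(d[0]);d/=np.linalg.norm(d);print('stub dir',d,np.degrees(np.arctan2(d[1],d[0])))
for c in('scene','side'):
    cal=arm.calibration(c); h=np.radians(151.6)
    for z in (55,): 
        for q in ([642,35.5,55],[642-88,35.5+47.6,55],[510,106.2,55],[415,157.6,55]): print(c,q,proj(cal,q))
E
```

```text
tip [554.4  78.7  56. ] mouth [508.5 106.7  54.8]
stub dir [-0.9  0.4 -0. ] 157.75804128524823
scene [642, 35.5, 55] [319.3 223.6]
scene [554, 83.1, 55] [297.8 204. ]
scene [510, 106.2, 55] [287.7 195.1]
scene [415, 157.6, 55] [268.1 177.2]
side [642, 35.5, 55] [227.9 220.7]
side [554, 83.1, 55] [262.8 236.9]
side [510, 106.2, 55] [281.5 245.2]
side [415, 157.6, 55] [324.4 265.1]
```

```bash
python3 -c "
import cv2
a=cv2.imread('pics/wrist0.png')[70:220,210:410]
cv2.imwrite('pics/z3.png',cv2.resize(a,(800,600),interpolation=cv2.INTER_CUBIC))"
```

```text
(no output)
```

View pics/z3.png

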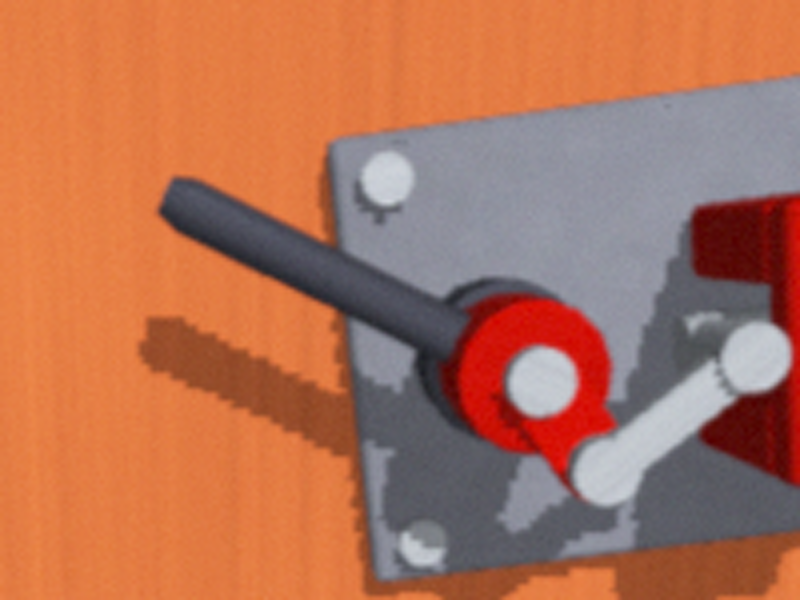

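The wrist crop shows the stub from its tip at px (253,119) to its root near (320,151), and the base plate's top edge from (293.7,105) to (410,89.5). I'm computing its pose in the start frame.

```bash
python3 - <<'E'
from h import *
s=arm.sense(); cal=arm.calibration('wrist')
R=np.array(cal['R']);t=np.array(cal['t']); Rt=Ro.from_quat(s['ee_rot']).as_matrix(); p=s['position']
Rc=R@Rt; tc=R@p+t   # cam = Rc*tool + tc
R0=Ro.from_quat([.70711,.70711,0,0]).as_matrix(); p0=np.array([575.03,0,227.5])
c0=dict(K=cal['K'],R=Rc@R0.T,t=tc-Rc@R0.T@p0)
f=lambda x,y,z:onz(c0,[210+x/4,70+y/4],z)
a=f(172,197,55);b=f(400,306,55);print('tip',a,'mid',b,'heading',np.degrees(np.arctan2(*(a-b)[1::-1])))
for q in ([335,140],[800,78]),([385,578],[800,528]):
    u,v=f(*q[0],14),f(*q[1],14);print('plate',u,v,np.degrees(np.arctan2(*(v-u)[1::-1]))+147.06)
print('hub top',f(540,375,85),f(540,380,75))
E
```

```text
tip [553.3  80.8  55. ] mid [611.1  54.   55. ] heading 155.11262988854372
plate [596.3  97.   14. ] [723.9 113.1  14. ] 154.24874094099593
plate [613.4 -29.5  14. ] [737.7 -14.   14. ] 154.18398663485928
hub top [641.2  39.8  85. ] [643.5  37.5  75. ]
```

```bash
python3 -c "
from h import *
go([416,147.1,59],64.2)"
```

```text
at [415.  157.6  59. ] t 8.82 F [ 0.1 -0.1 -2.7] M [-0.  -0.1 -0. ] w 24.354232553833533
travel [-5.9 -8.7 -0. ] twist [-0.   0.  -2.7]
```

Call:
carry_out(travel=[[-0.003, -0.004, 0], [-0.006, -0.0087, 0], [-0.006, -0.0087, 0], [-0.006, -0.0087, 0], [-0.006, -0.0087, 0], [-0.006, -0.0087, 0]], twist=[[0, 0, -1.5], [0, 0, -2.7], [0, 0, -2.7], [0, 0, -2.7], [0, 0, -2.7], [0, 0, -2.7]])

```text
time: 9.32
position: [416.1, 147.3, 59.0]
ee_rot: [0.223, 0.975, 0.0, 0.0]
contact_force: [-0.2, -0.1, -3.9]
gripper_width: 24.6
finger_force: 50.0
```

```bash
python3 -c "
from h import *
go([416,147.1,59],64.2)
for c in('scene','side'): save(c,'m3'+c)
a=cv2.imread('pics/m3scene.png')[170:240,250:335];b=cv2.imread('pics/m3side.png')[205:275,215:315]
f=lambda i:cv2.resize(i,None,fx=4.3,fy=4.3,interpolation=cv2.INTER_CUBIC)
cv2.imwrite('pics/z4.png',np.hstack([f(a),f(b)]))
t=np.array([553.7,80.8,55]);d=np.array([-.9,.435,0])
for c in('scene','side'):
  for s in(-60,0,45,100): print(c,s,proj(arm.calibration(c),t+s*d))
"
```

```text
at [416.1 147.3  59. ] t 9.32 F [-0.2 -0.1 -3.9] M [ 0.1 -0.   0.1] w 24.620544040020057
travel [ 0.  -0.2 -0. ] twist [ 0.  0. -0.]
scene -60 [310.8 215.6]
scene 0 [297.2 204.4]
scene 45 [287.6 196.4]
scene 100 [276.5 187.3]
side -60 [241.1 227. ]
side 0 [263.1 236.2]
side 45 [280.2 243.3]
side 100 [302.  252.4]
```

View pics/z4.png

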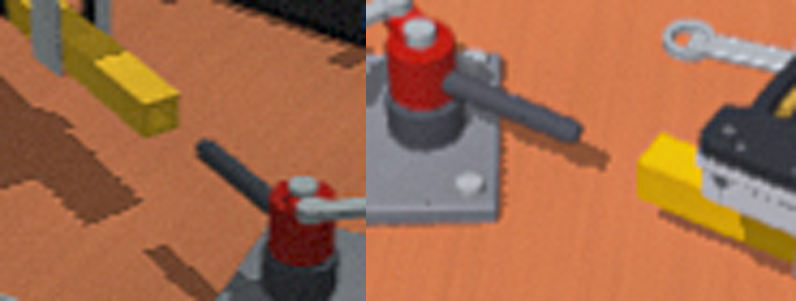

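The crop shows the mouth centred at about (287.4,197) in the scene view and (281,243.8) in the side view. That is on the stub's line in plan, perhaps 1–2 mm low, so I'm raising it 1.5 mm and entering slowly.

Call:
carry_out(travel=[[-0.008, 0, -0.0015], [-0.018, 0, -0.0015], [-0.028, 0, -0.0015], [-0.036, 0, -0.0015], [-0.041, 0, -0.0015], [-0.044, 0, -0.0015], [-0.047, 0, -0.0015], [-0.05, 0, -0.0015]], twist=[[0, 0, 0], [0, 0, 0], [0, 0, 0], [0, 0, 0], [0, 0, 0], [0, 0, 0], [0, 0, 0], [0, 0, 0]])

```text
time: 10.08
position: [461.0, 125.1, 60.3]
ee_rot: [0.223, 0.975, -0.0, -0.0]
contact_force: [-0.1, 0.2, -2.8]
gripper_width: 24.5
finger_force: 50.0
```

Call:
carry_out(travel=[[-0.003, 0, 0], [-0.006, 0, 0], [-0.008, 0, 0], [-0.01, 0, 0], [-0.01, 0, 0]], twist=[[0, 0, 0], [0, 0, 0], [0, 0, 0], [0, 0, 0], [0, 0, 0]])

```text
time: 10.5
position: [470.6, 120.9, 60.5]
ee_rot: [0.223, 0.975, 0.0, 0.0]
contact_force: [0.2, 0.3, -2.6]
gripper_width: 24.7
finger_force: 50.0
```

```bash
python3 -c "
from h import *
for i in range(3): arm.camera('scene'); print(arm.sense()['contact_force'])
go([416,147.1,60.5],64.2)
"
```

```text
[-0.7 -0.3 -2.8]
[ 0.3  0.4 -3.6]
[-0.9  0.4 -3.6]
at [469.9 121.   60.5] t 10.65 F [-0.9  0.4 -3.6] M [ 0.  -0.1  0. ] w 24.68180758562924
travel [59.9  0.  -0. ] twist [-0. -0. -0.]
```

Call:
carry_out(travel=[[-0.003, 0, 0], [-0.007, 0, 0], [-0.011, 0, 0], [-0.014, 0, 0], [-0.016, 0, 0], [-0.016, 0, 0], [-0.016, 0, 0]], twist=[[0, 0, 0], [0, 0, 0], [0, 0, 0], [0, 0, 0], [0, 0, 0], [0, 0, 0], [0, 0, 0]])

```text
time: 11.23
position: [484.6, 113.9, 60.4]
ee_rot: [0.223, 0.975, -0.0, -0.0]
contact_force: [0.4, -0.4, -2.9]
gripper_width: 24.5
finger_force: 50.0
```

Call:
carry_out(travel=[[-0.002, 0, 0], [-0.004, 0, 0], [-0.004, 0, 0], [-0.004, 0, 0]], twist=[[0, 0, 0], [0, 0, 0], [0, 0, 0], [0, 0, 0]])

```text
time: 11.57
position: [488.2, 112.2, 60.5]
ee_rot: [0.223, 0.975, 0.0, 0.0]
contact_force: [0.2, 0.1, -3.8]
gripper_width: 24.6
finger_force: 50.0
```

Call:
carry_out(travel=[[-0.002, 0, 0], [-0.004, 0, 0], [-0.004, 0, 0], [-0.004, 0, 0]], twist=[[0, 0, 0], [0, 0, 0], [0, 0, 0], [0, 0, 0]])

```text
time: 11.9
position: [491.9, 110.5, 60.5]
ee_rot: [0.223, 0.975, 0.0, 0.0]
contact_force: [-0.0, -0.7, -2.4]
gripper_width: 24.5
finger_force: 50.0
```

Call:
carry_out(travel=[[-0.002, 0, 0], [-0.004, 0, 0], [-0.004, 0, 0], [-0.004, 0, 0]], twist=[[0, 0, 0], [0, 0, 0], [0, 0, 0], [0, 0, 0]])

```text
time: 12.23
position: [495.5, 108.7, 60.5]
ee_rot: [0.223, 0.975, 0.0, 0.0]
contact_force: [0.1, 0.0, -3.2]
gripper_width: 24.6
finger_force: 50.0
```

Call:
carry_out(travel=[[-0.002, 0, 0], [-0.004, 0, 0], [-0.004, 0, 0], [-0.004, 0, 0]], twist=[[0, 0, 0], [0, 0, 0], [0, 0, 0], [0, 0, 0]])

```text
time: 12.57
position: [499.1, 107.0, 60.5]
ee_rot: [0.223, 0.975, 0.0, 0.0]
contact_force: [0.2, 0.7, -3.5]
gripper_width: 24.2
finger_force: 50.0
```

Call:
carry_out(travel=[[-0.002, 0, 0], [-0.004, 0, 0], [-0.004, 0, 0], [-0.004, 0, 0]], twist=[[0, 0, 0], [0, 0, 0], [0, 0, 0], [0, 0, 0]])

```text
time: 12.9
position: [502.7, 105.2, 60.5]
ee_rot: [0.223, 0.975, 0.0, 0.0]
contact_force: [-0.3, -0.3, -3.2]
gripper_width: 24.5
finger_force: 50.0
```

Call:
carry_out(travel=[[-0.002, 0, 0], [-0.004, 0, 0], [-0.004, 0, 0], [-0.004, 0, 0]], twist=[[0, 0, 0], [0, 0, 0], [0, 0, 0], [0, 0, 0]])

```text
time: 13.23
position: [505.5, 103.7, 60.3]
ee_rot: [0.223, 0.975, 0.0, -0.001]
contact_force: [-2.2, 1.0, -3.2]
gripper_width: 24.7
finger_force: 50.0
```

Contact with the bumper is felt at about 2.4 N. I'm pressing to about 6 N.

Call:
carry_out(travel=[[-0.0015, 0, 0], [-0.0025, 0, 0], [-0.0025, 0, 0], [-0.0025, 0, 0], [-0.0025, 0, 0]], twist=[[0, 0, 0], [0, 0, 0], [0, 0, 0], [0, 0, 0], [0, 0, 0]])

```text
time: 13.65
position: [506.9, 102.9, 60.2]
ee_rot: [0.223, 0.975, 0.0, -0.001]
contact_force: [-4.7, 2.8, -1.2]
gripper_width: 24.6
finger_force: 50.0
```

```bash
python3 -c "
from h import *
F=[]
for i in range(4): arm.camera('scene'); F.append(arm.sense()['contact_force'])
print(np.mean(F,0), np.mean(F,0)@[-.9,.435,0])
go([416,147.1,60.5],64.2)
"
```

```text
[-4.5  3.2 -1.7] 5.478928799202652
at [506.9 102.9  60.2] t 13.85 F [-5.2  2.4 -1.8] M [0.5 0.7 0. ] w 24.85426419817459
travel [101.1   0.2  -0. ] twist [-0.  -0.2 -0. ]
```

The bar is home (about 5.5 N). I'm swinging on the arc about the pivot (r ≈ 0.151 m), 2° per row.

Call:
carry_out(travel=[[0.0004, -0.0053, 0], [0.0006, -0.0106, 0], [0.0002, -0.0158, 0], [-0.0005, -0.0211, 0], [-0.0013, -0.0263, 0], [-0.0023, -0.0315, 0], [-0.0035, -0.0367, 0], [-0.0049, -0.0418, 0]], twist=[[0, 0, -2], [0, 0, -4], [0, 0, -6], [0, 0, -8], [0, 0, -10], [0, 0, -12], [0, 0, -14], [0, 0, -16]])

```text
time: 14.52
position: [495.0, 65.8, 60.4]
ee_rot: [0.085, 0.996, 0.003, 0.0]
contact_force: [-1.3, 13.0, -4.5]
gripper_width: 24.7
finger_force: 50.2
```

```bash
cat > sw.py <<'E'
from h import *
s=arm.sense(); P=np.array([643.7,37.5]); v=s['position'][:2]-P; r=np.linalg.norm(v); u=v/r; n=np.array([-u[1],u[0]])
y=Ro.from_quat(s['ee_rot']).as_matrix()[:2,0]; F=s['contact_force'][:2]
print('r',r,'angle',np.degrees(np.arctan2(u[1],u[0]))%360-154.2,'bar',np.degrees(np.arctan2(y[1],y[0]))%360-154.2,'Fax',F@u,'Ftan',F@n,s['contact_force'],s['ft_torque'],s['position'],s['time'])
E
python3 sw.py
```

```text
r 151.410845176747 angle 15.035637014706026 bar 16.060052856161178 Fax 3.7104559488236104 Ftan -12.492645613669954 [-1.3 13.  -4.5] [2.5 0.1 0.7] [495.   65.8  60.4] 14.5167
```

Call:
carry_out(travel=[[-0.0001, -0.0053, 0], [-0.0004, -0.0106, 0], [-0.0008, -0.0158, 0], [-0.0015, -0.0211, 0], [-0.0023, -0.0263, 0], [-0.0033, -0.0315, 0], [-0.0045, -0.0367, 0], [-0.0059, -0.0418, 0]], twist=[[0, 0, -2], [0, 0, -4], [0, 0, -6], [0, 0, -8], [0, 0, -10], [0, 0, -12], [0, 0, -14], [0, 0, -16]])

```text
time: 15.18
position: [493.2, 25.1, 60.2]
ee_rot: [-0.054, 0.999, 0.004, 0.0]
contact_force: [-1.0, 17.1, -3.9]
gripper_width: 24.7
finger_force: 50.3
```

```bash
python3 sw.py
```

```text
r 150.97765439383429 angle 30.52237821880877 bar 32.038884139792714 Fax -0.4584003305286628 Ftan -17.13108047996347 [-1.  17.1 -3.9] [3.2 0.  0.8] [493.2  25.1  60.2] 15.1833
```

Call:
carry_out(travel=[[-0.0003, -0.0053, 0], [-0.0008, -0.0106, 0], [-0.0013, -0.0158, 0], [-0.002, -0.0211, 0], [-0.0028, -0.0263, 0], [-0.0038, -0.0315, 0], [-0.005, -0.0367, 0], [-0.0064, -0.0418, 0]], twist=[[0, 0, -2], [0, 0, -4], [0, 0, -6], [0, 0, -8], [0, 0, -10], [0, 0, -12], [0, 0, -14], [0, 0, -16]])

```text
time: 15.85
position: [502.5, -16.4, 60.0]
ee_rot: [-0.193, 0.981, 0.004, -0.001]
contact_force: [-2.9, 13.1, -2.3]
gripper_width: 24.6
finger_force: 50.2
```

```bash
python3 sw.py
```

```text
r 151.09413268770868 angle 46.69426183860227 bar 48.0865102211385 Fax -1.951544839538605 Ftan -13.269637523575156 [-2.9 13.1 -2.3] [2.6 0.4 0.8] [502.5 -16.4  60. ] 15.85
```

Call:
carry_out(travel=[[-0.0001, -0.0053, 0], [-0.0004, -0.0106, 0], [-0.0008, -0.0158, 0], [-0.0013, -0.0198, 0], [-0.0019, -0.0237, 0], [-0.0025, -0.0276, 0], [-0.0033, -0.0315, 0], [-0.0039, -0.0341, 0]], twist=[[0, 0, -2], [0, 0, -4], [0, 0, -6], [0, 0, -7.5], [0, 0, -9], [0, 0, -10.5], [0, 0, -12], [0, 0, -13]])

```text
time: 16.52
position: [520.4, -50.2, 60.2]
ee_rot: [-0.303, 0.953, 0.0, -0.0]
contact_force: [-1.5, 2.7, -3.1]
gripper_width: 24.9
finger_force: 50.1
```

```bash
python3 sw.py
```

```text
r 151.32792466282422 angle 61.22133069582756 bar 61.13038144408745 Fax -0.29112312895202597 Ftan -3.060309792056226 [-1.5  2.7 -3.1] [0.7 0.3 0.4] [520.4 -50.2  60.2] 16.5167
```

Past the dead point. I'm easing on to the stop at 65.9°.

Call:
carry_out(travel=[[0, -0.0026, 0], [-0.0001, -0.0053, 0], [-0.0002, -0.0079, 0], [-0.0004, -0.0106, 0], [-0.0005, -0.0125, 0], [-0.0005, -0.0125, 0], [-0.0005, -0.0125, 0], [-0.0005, -0.0125, 0]], twist=[[0, 0, -1], [0, 0, -2], [0, 0, -3], [0, 0, -4], [0, 0, -4.7], [0, 0, -4.7], [0, 0, -4.7], [0, 0, -4.7]])

```text
time: 17.18
position: [527.4, -59.4, 60.3]
ee_rot: [-0.341, 0.94, 0.001, -0.001]
contact_force: [-2.3, 5.6, -2.5]
gripper_width: 24.5
finger_force: 50.1
```

```bash
python3 sw.py
```

```text
r 151.3373600932915 angle 65.59478233374432 bar 65.73451598412126 Fax -1.8432348707401105 Ftan -5.75682821273924 [-2.3  5.6 -2.5] [1.1 0.4 0.4] [527.4 -59.4  60.3] 17.1833
```

Call:
carry_out(travel=[[0, -0.001, 0], [0, -0.0018, 0], [0, -0.0018, 0], [0, -0.0018, 0]], twist=[[0, 0, -0.4], [0, 0, -0.7], [0, 0, -0.7], [0, 0, -0.7]])

```text
time: 17.52
position: [528.0, -60.0, 60.2]
ee_rot: [-0.347, 0.938, 0.002, -0.001]
contact_force: [-2.9, 7.0, -2.0]
gripper_width: 24.5
finger_force: 50.1
```

```bash
python3 sw.py
```

```text
r 151.28356488580962 angle 65.92373750647727 bar 66.40825316018868 Fax -2.2795708454496313 Ftan -7.215137575757948 [-2.9  7.  -2. ] [1.4 0.6 0.4] [528.  -60.   60.2] 17.5167
```

Against the stop. I'm relieving the side push, then pulling off along the bar's axis.

Call:
carry_out(travel=[[0, 0.0015, 0], [0.001, 0.0025, 0], [0.005, 0.0025, 0], [0.012, 0.0025, 0], [0.02, 0.0025, 0], [0.028, 0.0025, 0], [0.036, 0.0025, 0], [0.042, 0.0025, 0]], twist=[[0, 0, 0.3], [0, 0, 0.5], [0, 0, 0.5], [0, 0, 0.5], [0, 0, 0.5], [0, 0, 0.5], [0, 0, 0.5], [0, 0, 0.5]])

```text
time: 18.18
position: [495.6, -87.1, 60.5]
ee_rot: [-0.343, 0.939, 0.0, 0.0]
contact_force: [-0.1, 4.8, -3.7]
gripper_width: 24.9
finger_force: 50.1
```

```bash
python3 sw.py
```

```text
r 193.5241856123562 angle 65.86814458402435 bar 65.92025602596337 Fax -2.9783931920573794 Ftan -3.7599880117193307 [-0.1  4.8 -3.7] [1.  0.2 0.5] [495.6 -87.1  60.5] 18.1833
```

Call:
carry_out(travel=[[0.005, 0.001, 0], [0.012, 0.0015, 0], [0.02, 0.0015, 0], [0.03, 0.0015, 0], [0.042, 0.0015, 0], [0.055, 0.0015, 0], [0.065, 0.0015, 0], [0.07, 0.0015, 0]], twist=[[0, 0, 0], [0, 0, 0], [0, 0, 0], [0, 0, 0], [0, 0, 0], [0, 0, 0], [0, 0, 0], [0, 0, 0]])

```text
time: 18.85
position: [440.2, -131.4, 60.5]
ee_rot: [-0.341, 0.94, -0.001, -0.001]
contact_force: [-0.5, 0.3, -3.0]
gripper_width: 24.6
finger_force: 50.0
```

```bash
python3 sw.py; python3 -c "
from h import *
save('scene','m5')
print(proj(arm.calibration('scene'),[643.7,37.5,55]))
go([478,358,150],85)
a=cv2.imread('pics/m5.png')[140:300,200:420];cv2.imwrite('pics/z5.png',cv2.resize(a,None,fx=3,fy=3))"
```

```text
r 264.4759225682303 angle 65.49689183252514 bar 65.71593315046269 Fax 0.14868596299924972 Ftan -0.5688284732822826 [-0.5  0.3 -3. ] [ 0.1 -0.  -0. ] [ 440.2 -131.4   60.5] 18.85
[320.4 223.4]
at [ 440.2 -131.2   60.5] t 18.9 F [-0.2 -0.5 -3. ] M [ 0.2 -0.   0. ] w 24.465917529389174
travel [-342.7  350.9  -90.7] twist [-0.1 -0.1 44.9]
```

View pics/z5.png

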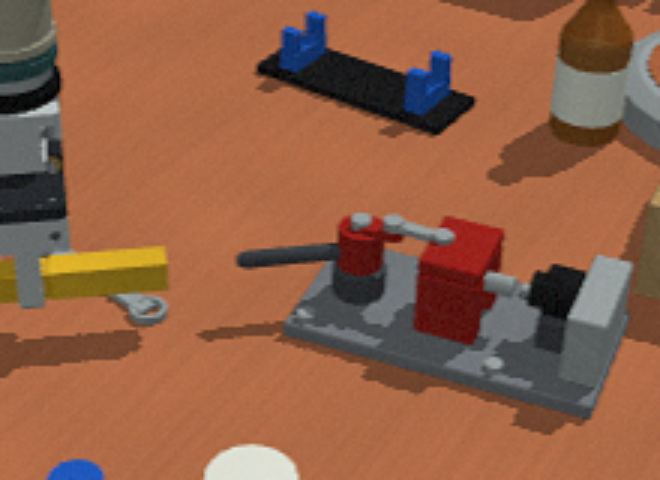

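The picture shows the lever swung round with its stub at (240,260) in the crop and locked. The bar is free to the left, and the empty rest is at the top. Rising and carrying it back.

Call:
carry_out(travel=[[0, 0, -0.03], [0, 0, -0.065], [0, 0, -0.1], [-0.02, 0.02, -0.11], [-0.043, 0.044, -0.11], [-0.068, 0.07, -0.11], [-0.093, 0.095, -0.11], [-0.118, 0.12, -0.11]], twist=[[0, 0, 0], [0, 0, 0], [0, 0, 2], [0, 0, 6], [0, 0, 10], [0, 0, 15], [0, 0, 20], [0, 0, 25]])

```text
time: 19.57
position: [455.1, 39.4, 170.4]
ee_rot: [-0.128, 0.992, -0.001, 0.0]
contact_force: [0.1, -0.5, -3.0]
gripper_width: 24.6
finger_force: 50.0
```

```bash
python3 -c "
from h import *
go([477.5,358.4,120],85)"
```

```text
at [455.1  39.4 170.4] t 19.57 F [ 0.1 -0.5 -3. ] M [ 0.1 -0.1 -0. ] w 24.649551854346598
travel [-102.8  302.9   49.9] twist [-0.1  0.  19.7]
```

Call:
carry_out(travel=[[-0.012, 0.035, 0], [-0.024, 0.072, 0], [-0.037, 0.109, 0], [-0.05, 0.147, 0], [-0.063, 0.185, 0], [-0.075, 0.222, 0], [-0.087, 0.258, 0], [-0.098, 0.29, 0.01]], twist=[[0, 0, 3], [0, 0, 6], [0, 0, 9], [0, 0, 12], [0, 0, 15], [0, 0, 17], [0, 0, 19], [0, 0, 19.7]])

```text
time: 20.23
position: [475.5, 346.8, 161.1]
ee_rot: [0.041, 0.999, 0.001, 0.002]
contact_force: [0.5, -0.3, -3.1]
gripper_width: 24.8
finger_force: 50.0
```

Call:
carry_out(travel=[[0, 0, 0], [0, 0, 0], [0, 0, 0], [0, 0, 0], [0, 0, 0], [0, 0, 0]], twist=[[0, 0, 0], [0, 0, 0], [0, 0, 0], [0, 0, 0], [0, 0, 0], [0, 0, 0]])

```text
time: 20.73
position: [474.8, 342.2, 159.9]
ee_rot: [0.042, 0.999, -0.001, -0.0]
contact_force: [0.3, 0.2, -2.8]
gripper_width: 24.7
finger_force: 50.0
```

```bash
python3 -c "
from h import *
go([477.5,358.4,100],85)
save('wrist','w6')"
```

```text
at [474.8 342.2 159.9] t 20.73 F [ 0.3  0.2 -2.8] M [ 0.2 -0.1 -0. ] w 24.68615852677863
travel [-1.3 16.5 59.9] twist [-0.1 -0.   0.2]
```

Call:
carry_out(travel=[[-0.0005, 0.005, 0.01], [-0.001, 0.011, 0.025], [-0.0013, 0.015, 0.045], [-0.0013, 0.0165, 0.06], [-0.0013, 0.0165, 0.067], [-0.0013, 0.0165, 0.07], [-0.0013, 0.0165, 0.07], [-0.0013, 0.0165, 0.07]], twist=[[0, 0, 0.2], [0, 0, 0.2], [0, 0, 0.2], [0, 0, 0.2], [0, 0, 0.2], [0, 0, 0.2], [0, 0, 0.2], [0, 0, 0.2]])

```text
time: 21.45
position: [477.7, 359.6, 90.0]
ee_rot: [0.043, 0.999, -0.001, 0.0]
contact_force: [-0.4, 0.0, -2.5]
gripper_width: 24.9
finger_force: 50.0
```

```bash
python3 -c "
from h import *
go([477.5,358.4,46.5],85)
save('wrist','w7'); save('side','s7');save('scene','c7')
a=cv2.imread('pics/w7.png')[60:340,170:370];b=cv2.imread('pics/s7.png')[290:400,200:370]
cv2.imwrite('pics/z7.png',np.hstack([cv2.resize(a,(400,560)),cv2.resize(b,(400,260)) if 0 else cv2.copyMakeBorder(cv2.resize(b,(400,260)),0,300,0,0,0)]))"
```

```text
at [477.7 359.6  90. ] t 21.45 F [-0.4  0.  -2.5] M [ 0.1 -0.1 -0. ] w 24.911180295549126
travel [ 0.1 -1.2 43.5] twist [-0.1  0.   0.1]
```

View pics/z7.png

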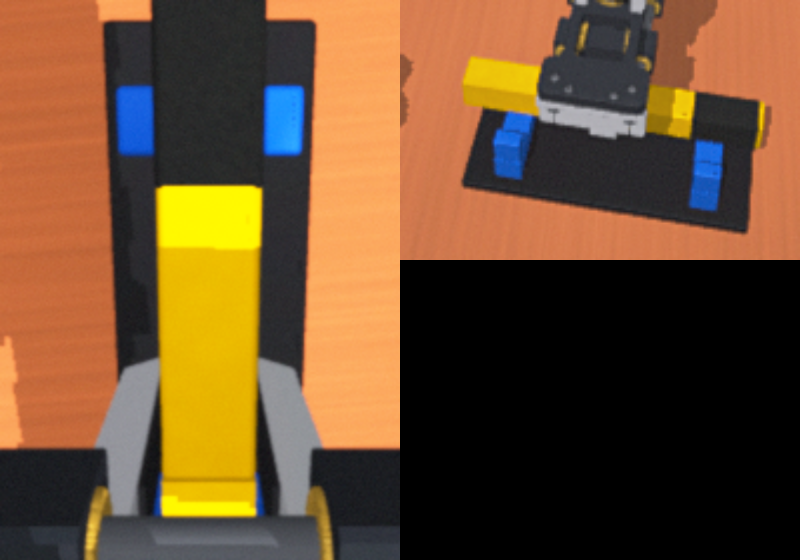

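The crop shows the bar centred between the cheeks (bar middle column 209.5, cheeks' middle 210) and parallel to the rest. In the side view it is level above the saddles. I'm lowering it.

Call:
carry_out(travel=[[0, -0.0008, 0.006], [0, -0.0008, 0.015], [0, -0.0008, 0.024], [0, -0.0008, 0.031], [0, -0.0008, 0.035], [0, -0.0008, 0.038], [0, -0.0008, 0.04], [0, -0.0008, 0.041]], twist=[[0, 0, 0], [0, 0, 0], [0, 0, 0], [0, 0, 0], [0, 0, 0], [0, 0, 0], [0, 0, 0], [0, 0, 0]])

```text
time: 22.27
position: [477.1, 358.6, 48.1]
ee_rot: [0.043, 0.999, -0.001, -0.0]
contact_force: [-0.9, 0.2, -3.5]
gripper_width: 24.4
finger_force: 50.0
```

Call:
carry_out(travel=[[0, 0, 0.001], [0, 0, 0.0015], [0, 0, 0.0015], [0, 0, 0.0015]], twist=[[0, 0, 0], [0, 0, 0], [0, 0, 0], [0, 0, 0]])

```text
time: 22.6
position: [477.2, 358.7, 47.7]
ee_rot: [0.043, 0.999, -0.001, -0.0]
contact_force: [-1.5, -0.1, 3.2]
gripper_width: 24.8
finger_force: 50.0
```

Both readings match the original grasp height (47.7), so the bar sits on the saddle floors. Opening and rising.

Call:
carry_out(travel=[[0, 0, -0.0005], [0, 0, -0.0005], [0, 0, -0.0005], [0, 0, -0.0005], [0, 0, -0.0005], [0, 0, -0.0005], [0, 0, -0.0005], [0, 0, -0.0005]], twist=[[0, 0, 0], [0, 0, 0], [0, 0, 0], [0, 0, 0], [0, 0, 0], [0, 0, 0], [0, 0, 0], [0, 0, 0]], gripper=0.3, grip_force=10)

```text
time: 23.27
position: [477.1, 358.6, 47.5]
ee_rot: [0.043, 0.999, -0.001, -0.0]
contact_force: [-1.0, -0.3, -0.1]
gripper_width: 61.0
finger_force: 0.0
```

Call:
carry_out(travel=[[0, 0, -0.01], [0, 0, -0.03], [0, 0, -0.055], [0, 0, -0.085], [0, 0, -0.115], [0, 0, -0.145], [0, 0, -0.165], [0, 0, -0.175]], twist=[[0, 0, 0], [0, 0, 0], [0, 0, 0], [0, 0, 0], [0, 0, 0], [0, 0, 0], [0, 0, 0], [0, 0, 0]])

```text
time: 23.93
position: [478.5, 359.7, 226.8]
ee_rot: [0.042, 0.999, 0.001, 0.002]
contact_force: [0.2, 0.4, -0.0]
gripper_width: 61.1
finger_force: 0.0
```

```bash
python3 -c "
from h import *
go([477.5,358.4,46.5],85)
save('wrist','w8'); save('side','s8')
from bar import edges
edges('w8',55,145,270,arm.calibration('wrist'))
a=cv2.imread('pics/w8.png')[60:340,170:370];b=cv2.imread('pics/s8.png')[190:400,130:370]
cv2.imwrite('pics/z8.png',np.hstack([cv2.resize(a,(300,420)),cv2.resize(b,(480,420))]))"
```

```text
at [478.5 359.7 226.8] t 23.93 F [ 0.2  0.4 -0. ] M [ 0.1 -0.1  0. ] w 61.08617449941486
travel [  1.7  -1.7 180.3] twist [0.1 0.3 0.1]
yaw -5.237357476973576 y(480) 356.9316783348532 w [23.3 23.4 23.5 23.6 23.7 23.8 23.9 22.9 23.  24.2 23.2 23.3 23.4 21.4
 25.8 25.9 24.9 23.9 24.  24.1 24.2 24.3 24.4 24.5 24.7]
blue [253.1 121.5] [246 111  15  22 319] [398.  344.4  54. ]
blue [293.1 121.6] [285 111  18  22 363] [401.5 384.2  54. ]
blue [255.1 253.6] [249 238  12  31 325] [539.  332.1  54. ]
blue [292.  253.1] [285 238  15  31 405] [541.9 373.1  54. ]
```

View pics/z8.png

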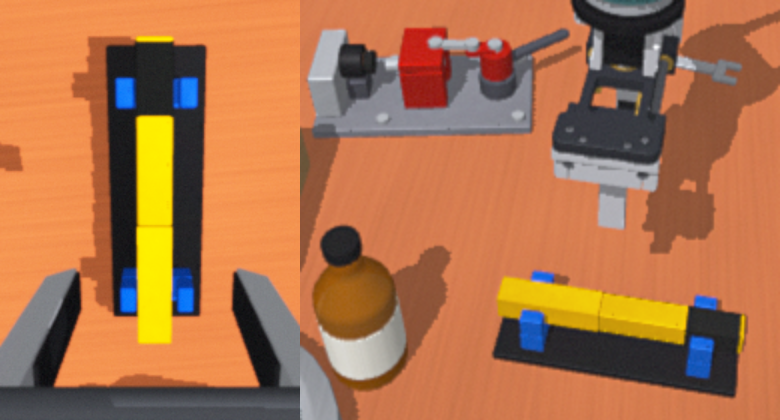

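The pictures show the bar lying in both saddles as it was at the start (wrist crop, columns 136–173 between the cheeks). The lever is locked, and the gripper is clear. Handing in.

```bash
python3 -c "
from plant import arm
print(arm.hand_in())"
```

```text
the job is handed in; nothing more can be done
None
```

I swung the lever past its dead point until it stopped at about 1.15 rad and it stayed locked there, laid the bar back in both saddles, and handed the job in at about 24 s; the hand-in returned no verdict.

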